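Ease the heated lid down on its ratchet lift

TASK

The heated lid over the tube warmer hangs on the ratchet of its hand-cranked lift. Gently flick the red thumb lever right over, away from the robot, to its release side, take the lid's weight on the crank and wind up until the pawl springs clear of the ratchet wheel, then ease the crank back, never letting the lid run away, until the lid rests with its own weight on the tube caps; do not force it down on them. Let go, and leave the tube rack and the other things on the bench where they stand.

Things in the scene. Friction and masses are not known exactly. Their poses are not given: they have to be found in the camera images.
- lift: hand-cranked rack lift, fixed: blue gearbox 104 x 118 x 98 mm (top at z 205 mm) on a steel foot; a 24 mm square rack bar through it, 70 mm to its -y side, carries the lid; ratchet wheel (90 mm across, 16 teeth), pawl, thumb lever and crank are on its +y side. Origin under the foot, z up, y along the crank shaft from the lid's side to the handle's, -x facing the robot
- axle (a point): point on the crank shaft's axis about which grip turns (in the lift's x-z plane, radius 85 mm), 155 mm above the bench, axes as the lift's. The ratchet wheel sits 116 mm to its -y side, the crank arm 67 mm to that side. Lowering the lid carries the handle from the robot's side over the top to the far (+x) side; winding up carries it back
- grip (a point): middle of the crank's black handle, a freely spinning sleeve 26 mm across, 106 mm long, parallel to the lift's y. At the start it is on the robot's side, about 10 mm above the shaft's height; the lid lands with it over or beyond the shaft, from 15 mm below to 85 mm above it. The hanging lid pulls it along its path towards lowering with 4 to 10 N; when the lid has landed this pull is gone
- crank (a joint): turn of the crank and ratchet wheel, rad: 0 as the lid hangs at the start, growing as the lid comes down (20 mm of lid per rad). One tooth is 0.393 rad
- thumb_tip (a point): centre of the red knob (16 mm thick, 32 mm long along y) atop the thumb lever, 46 mm from the lever's pin, about 257 mm above the bench at the start. The lever swings in the lift's x-z plane about the pawl's pin, which lies 52 mm farther in x and 60 mm higher than the shaft; the knob's middle is 114 mm to the -y side of axle
- thumb (a joint): swing of the thumb lever, rad: 0 leaning to the robot (pawl sprung into the wheel), 0.9 leaning away against its stop (pawl sprung out). Stiff, stays where put: 3 to 7 N at the knob moves it; more than 25 N bends it. A torsion spring joins it to the pawl: while a loaded tooth leans on the pawl, the lever goes over but the pawl stays caught
- pawl_tip (a point): the pawl's round nose (6 mm across), at the wheel's top: about 196 mm above the bench seated in a tooth gap (up to 205 mm while a tooth slides under it), about 218 mm when sprung out. With the lever over, it jumps out when the crank takes most of the lid's weight off it (within about 0.1 rad of winding up)
- lid (a joint): how far the lid has come down from where it hangs at the start, m (negative when wound up); tied to the crank by rack and pinion. Nothing but the pawl or a hand on the crank holds it up. It lands after 32 to 64 mm
- lid_face (a point): middle of the lid's aluminium underside (150 x 180 mm, white cover on top; 2.6 to 3.4 kg with its bar), 228 mm above the bench at the start. Below it, on pins, hangs the black 130 x 150 mm pressure plate that meets the caps: its underside is set somewhere 10 to 28 mm lower than this point (no reading of it is given), and it is sprung up to 5 mm by 45 N/mm in all
- warmer: off-white dry-block tube warmer, fixed, 240 x 200 x 95 mm, under the lid on screw feet that lift it 0 to 12 mm; origin under its middle at foot level; the floor of its well lies 75 mm above the origin
- tubes: orange rack, 100 x 128 mm, of twenty capped tubes, loose in the warmer's well; the blue caps' tops lie 81 mm above its origin (under its centre). The lid at rest lies on the caps with its weight, 27 to 43 N; more than 55 N breaks them
- spare_rack: empty orange tube rack, 100 x 128 x 50 mm, standing on the bench; origin under its centre
- tip_box: clear pipette-tip box with a blue lid, 87 x 124 x 57 mm; origin under its centre
- reagent: glass bottle with a blue cap, 60 mm across, 125 mm tall; origin under its centre
- beaker: small glass beaker, 68 mm across, 85 mm tall; origin under its centre
- vial_a: amber vial with a white cap, 26 mm across, 52 mm tall; origin under its centre
- vial_b: a second vial like vial_a

How it is judged:
By the outcome, as a careful person would: the job done as asked, in the order asked, and still so for the second after the job is handed in, with the robot touching nothing.
It also fails if it takes over 72 s, if anything falls off the work surface, if the arm or the gripper's body presses on something with over 40 N, if the wrist force passes 120 N, or if a joint passes its speed limit or range.

ROBOT

A 6-joint arm with a two-finger parallel gripper is mounted at the origin on the work surface. World frame = base frame: x ahead of the robot, y to its left, z up, the work surface at z = 0. Lengths are in mm, angles in rad, forces in N, time in s.
With the tool pointing down it reaches from about 400 to 825 mm from the base axis. Payload 7 kg.
Tool frame: the origin (TCP) lies at the very end of the fingers, on their centre line; the grasp point (between the pads) lies 19 mm behind it; z points along the fingers, y is the line along which they close (so a half turn about z gives the same grasp; the last joint's range is limited). The gripper opens to 88 mm and grips with 3 to 60 N. Pads are 19 mm wide; open, the fingers measure 130 mm over their backs; the gripper's body (78 mm by 193 mm) begins 47 mm behind the grasp point.
Start: joints at [-0.871, 0.359, 0.012, 0, -1.224, -0.288], TCP at [270.147, -618.559, 226.561] pointing down, gripper open.
Joint ranges: [-3.07, 3.07], [-1.43, 2.12], [-1.02, 1.25], [-3.03, 1.67], [-3.05, -0], [-3.03, 3.03]. Speed limits (rad/s): [2.39, 2.39, 3.01, 3.14, 3.14, 3.14].

INTERFACE

Orientations are given as a unit quaternion [x, y, z, w].
In Python, from plant import bot gives the robot as it stands. Calls block until the motion is done:
- bot.move_ptp(position, orientation): joint-space move of the TCP to a pose.
- bot.line_to(position, velocity=150, ori=None): straight line of the TCP; ori=None keeps the orientation; velocity is the mean speed in mm/s.
- bot.move_joints(angles): joint-space move.
- bot.move_gripper(opening, force=None): finger opening in mm; force is the grip in N (None keeps the last); returns when the fingers have stopped.
- bot.pause(seconds).
- bot.solve_ik(position, orientation): joint angles nearest the present ones, or None.
- bot.read_state(): the state.
- bot.camera(name): name is "side" or "top"; returns the picture (420x560x3 uint8, red, green, blue); there is no depth.
- bot.get_calibration(name): a dict with "fx", "fy", "cx", "cy" (pixels), "view" (4x4, takes a point from world to camera coordinates). Camera axes: x right, y up, looking along -z (the intrinsics and any distortion apply to the point x, -y, -z); pixel columns grow to the right and rows downward; lengths in mm; the calibration is good to about 2 mm. A picture is of the moment at which its call begins. get_calibration takes no time and is no camera call.
A pose or a line that the arm cannot do raises bot.Unreachable and nothing moves.
- bot.close_job(): hands the job in; it is judged then, once.
The state is a dict: "t": time; "joint_pos": joint angles; "qvel": joint speeds; "tau": joint torques, N m; "tcp_pos": TCP position; "eef_rot": TCP orientation; "contact_force": force on the tool from outside, world axes, zero at the start; "moment": the same for the moment, N m; "width": finger opening in mm; "finger_force": force on a finger pad.
Only numpy, scipy, OpenCV 4.12 (cv2) and the standard library are available. Lean on these libraries where they do the work, as an engineer would, in place of code of your own. Each camera call takes 0.05 s, during which the arm holds its last target. There are 200 camera calls.

## Working session

There is one attempt and no reset: what is moved stays moved. The work goes in short steps, each a Python script; the robot and the scene stay as the last script left them, time stands still between calls to the robot, and variables do not carry over. Pictures are saved under pics/ and viewed, at most 10 in all, crops included, and the job is handed in when it is done.

```bash
ls; mkdir -p pics; python3 - <<'E'
from plant import bot
import cv2
for n in ("side","top"):
    im=bot.camera(n); cv2.imwrite(f"pics/{n}0.png",im[:,:,::-1])
    c=bot.get_calibration(n); print(n,c)
print(bot.read_state())
E
```

```text
pics
side {'fx': 439.4660235283263, 'fy': 439.4660235283263, 'cx': 283.09463486056563, 'cy': 212.84734755052813, 'view': array([[-9.31284472e-01, -3.63796612e-01,  1.90067534e-02,
         5.78460102e+02],
       [ 2.64040144e-01, -6.38131589e-01,  7.23236392e-01,
        -2.32753875e+02],
       [-2.50982139e-01,  6.78557367e-01,  6.90338949e-01,
        -9.70845160e+02],
       [ 0.00000000e+00,  0.00000000e+00,  0.00000000e+00,
         1.00000000e+00]])}
top {'fx': 418.599148388112, 'fy': 418.599148388112, 'cx': 280.80170211416174, 'cy': 202.9895617162118, 'view': array([[ 1.47313216e-03, -9.99895829e-01, -1.43583400e-02,
         5.97247932e+01],
       [ 9.96409234e-01,  2.52184899e-04,  8.46674374e-02,
        -5.79951783e+02],
       [-8.46549965e-02, -1.44315089e-02,  9.96305808e-01,
        -1.13317257e+03],
       [ 0.00000000e+00,  0.00000000e+00,  0.00000000e+00,
         1.00000000e+00]])}
{'t': 0.1, 'joint_pos': array([-8.70884565e-01,  3.59300139e-01,  1.11368810e-02, -3.02796790e-04,
       -1.22408174e+00, -2.88101591e-01]), 'qvel': array([ 0.00090167, -0.00094068,  0.00297228,  0.00086093, -0.00072899,
       -0.00078473]), 'tau': array([-9.47032167e-04, -5.84159231e+01,  2.93752599e+01,  7.01544598e+00,
        1.01544600e-02, -5.07614857e-05]), 'tcp_pos': array([ 269.97953745, -618.17790579,  225.72126416]), 'eef_rot': array([-2.04402693e-01,  9.78886609e-01,  7.05231447e-04, -2.18116641e-04]), 'contact_force': array([-0.70537245,  0.46672633, -0.48089963]), 'moment': array([-0.00448616, -0.01120117,  0.01571328]), 'finger_force': 0.0, 'width': 87.92670492172161}
```

View pics/side0.png

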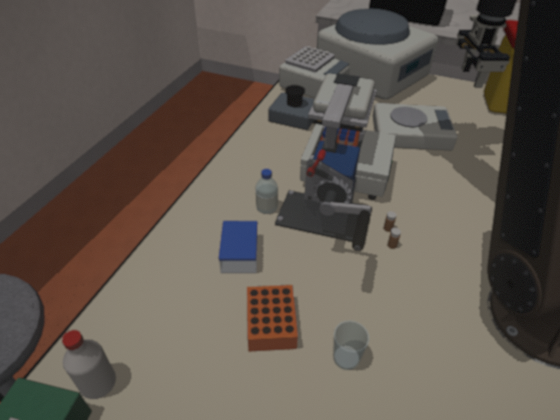

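View pics/top0.png

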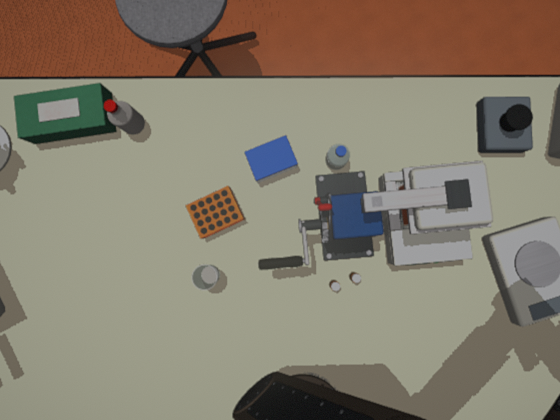

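The side view shows the lift's wheel side, with the red knob near (316,160) and the handle near (361,228). In the top view the handle runs (262,264)–(302,261), the knob is near (322,204) and the gearbox near (355,215). I'll zoom both crops into one picture.

```bash
cat > h.py <<'E'
import numpy as np, cv2
from plant import bot
from scipy.spatial.transform import Rotation as R
def ray(n,u,v):
    c=bot.get_calibration(n); V=c["view"]; Rm=V[:3,:3]; o=-Rm.T@V[:3,3]
    d=Rm.T@np.array([(u-c["cx"])/c["fx"],-(v-c["cy"])/c["fy"],-1]); return o,d/np.linalg.norm(d)
def onz(n,u,v,z):
    o,d=ray(n,u,v); return o+d*(z-o[2])/d[2]
def two(ps,pt):
    A=[];b=[]
    for n,p in (("side",ps),("top",pt)):
        o,d=ray(n,*p); P=np.eye(3)-np.outer(d,d); A.append(P); b.append(P@o)
    x=np.linalg.lstsq(np.vstack(A),np.hstack(b),rcond=None)[0]
    return x,[np.linalg.norm(a@x-c) for a,c in zip(A,b)]
def proj(n,p):
    c=bot.get_calibration(n); q=c["view"]@np.r_[p,1]
    return np.array([c["cx"]+c["fx"]*q[0]/-q[2], c["cy"]+c["fy"]*q[1]/q[2]])
E
python3 - <<'E'
import cv2,numpy as np
s=cv2.imread("pics/side0.png")[125:275,270:410]; t=cv2.imread("pics/top0.png")[160:300,250:400]
z=lambda a:cv2.resize(a,(395,400),interpolation=cv2.INTER_CUBIC)
cv2.imwrite("pics/z0.png",np.clip(np.hstack([z(s),z(t)])*1.5,0,255).astype(np.uint8))
for n in("side","top"):
    im=cv2.imread(f"pics/{n}0.png"); h=cv2.cvtColor(im,cv2.COLOR_BGR2HSV)
    red=((h[...,0]<6)|(h[...,0]>174))&(h[...,1]>150)&(h[...,2]>60)
    blue=(h[...,0]>105)&(h[...,0]<125)&(h[...,1]>150)
    dark=(im.max(2)<45)
    for k,m in(("red",red),("blue",blue),("dark",dark)):
        N,L,S,C=cv2.connectedComponentsWithStats(m.astype(np.uint8))
        for i in range(1,N):
            if S[i,4]>15 and 240<C[i,0]<420 and 100<C[i,1]<290: 
                p=np.argwhere(L==i)[:,::-1].astype(np.float32); print(n,k,S[i],C[i].round(1),np.array(cv2.boxPoints(cv2.minAreaRect(p))).round(1).tolist())
E
```

```text
side red [314 150  11  16  56] [320.1 155.8] [[313.20001220703125, 164.60000610351562], [321.0, 149.0], [325.3999938964844, 151.1999969482422], [317.6000061035156, 166.8000030517578]]
side blue [350 132   4   7  16] [351.5 134.5] [[349.6000061035156, 137.60000610351562], [351.1000061035156, 131.5], [353.5, 132.10000610351562], [351.8999938964844, 138.1999969482422]]
side blue [263 170   7   5  24] [266.  172.1] [[262.3999938964844, 171.1999969482422], [268.3999938964844, 169.1999969482422], [269.6000061035156, 172.8000030517578], [263.6000061035156, 174.8000030517578]]
side dark [309 120  13   5  34] [314.1 121.4] [[309.0, 120.0], [321.0, 120.0], [321.0, 124.0], [309.0, 124.0]]
side dark [340 124  22   7  72] [349.9 127.2] [[339.6000061035156, 126.9000015258789], [340.29998779296875, 123.5], [361.5, 127.69999694824219], [360.79998779296875, 131.1999969482422]]
side dark [326 143  12   9  34] [332.5 148.4] [[325.5, 149.3000030517578], [335.8999938964844, 142.39999389648438], [339.6000061035156, 147.89999389648438], [329.20001220703125, 154.8000030517578]]
side dark [316 169  12   9  5
[... 613 characters left out ...]
030517578], [362.1000061035156, 247.1999969482422]]
top red [319 204  13   6  64] [324.6 206.5] [[319.0, 209.0], [319.0, 204.0], [331.0, 204.0], [331.0, 209.0]]
top blue [ 246  136   51   43 1057] [271.6 158.2] [[245.1999969482422, 151.89999389648438], [285.29998779296875, 135.89999389648438], [296.20001220703125, 163.10000610351562], [256.1000061035156, 179.1999969482422]]
top blue [337 147   9   8  50] [340.8 150.6] [[337.0, 147.0], [345.0, 147.0], [345.0, 154.0], [337.0, 154.0]]
top blue [374 222   9  12  35] [379.1 229.4] [[373.79998779296875, 232.39999389648438], [379.20001220703125, 221.60000610351562], [385.20001220703125, 224.60000610351562], [379.79998779296875, 235.39999389648438]]
```

View pics/z0.png

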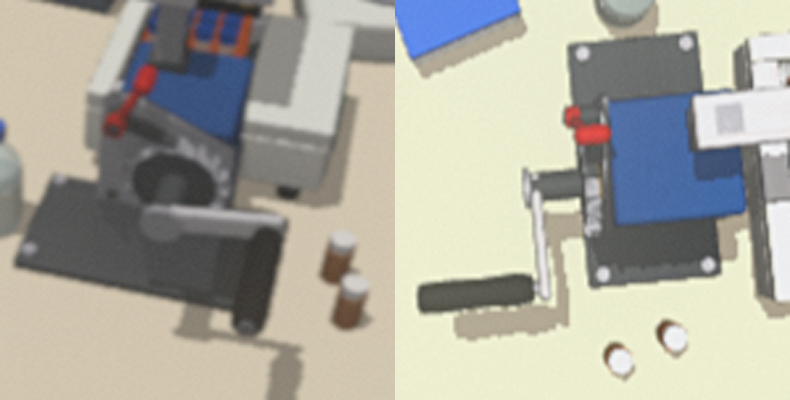

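The zoom shows the knob at side (322,154) and top (325,207). The lever hub is at side (311,171). The handle axis in top runs (259,264)–(302,261), and the foot bolts are visible too. Next I'll estimate the lift pose.

```bash
cat > est.py <<'E'
from h import *
from scipy.optimize import least_squares
Zs=lambda a,b:(270+a/2.821,125+b/2.667); Zt=lambda a,b:(250+(a-395)/2.633,160+b/2.857)
# points: (lift-frame point rel. axle, view, pixel)
kn=np.array([33,-114,102.]); g=np.array([-84.4,0,10.])
obs=[(g+[0,53,0],"top",Zt(418,297)),(g+[0,-53,0],"top",Zt(533,288)),(kn,"top",Zt(592,135)),
     (kn,"side",Zs(147,78)),(g+[0,53,0],"side",Zs(249,328)),(g+[0,-53,0],"side",Zs(267,235))]
def P(p,l): return np.r_[p[0],p[1],155]+R.from_euler("z",p[2]).apply(l)
def f(p): return np.hstack([proj(n,P(p,l))-uv for l,n,uv in obs])
s=least_squares(f,[480,-60,.08],x_scale=[1,1,.01])
if __name__=="__main__":
    print(s.x.round(3)); print(s.fun.reshape(-1,2).round(1))
    for b in ((583,54),(686,43),(603,275),(708,265)): print(onz("top",*Zt(*b),10).round(1))
    print("knob tri",two(Zs(147,78),Zt(592,135))); print("grip tri",two(Zs(258,281),Zt(475.5,292.5)))
    print("knob",P(s.x,kn),"grip",P(s.x,g))
    print("lid beam top end z300", onz("top",*Zt(693,122),300), "vials",onz("top",*Zt(620,360),50),onz("top",*Zt(674,337),50))
E
python3 est.py
```

```text
[5.08377e+02 6.64030e+01 1.02000e-01]
[[ 0.2  0.8]
 [ 0.4 -0.5]
 [ 1.5 -0.9]
 [-0.4  0.6]
 [-0.3  1.2]
 [ 0.5  1.2]]
[649.2 -53.7  10. ]
[ 660.1 -163.6   10. ]
[433.2 -73.2  10. ]
[ 443.1 -183.4   10. ]
knob tri (array([550.6723814 , -39.74637614, 261.7907407 ]), [np.float64(0.25653785799066714), np.float64(0.25653785799080475)])
grip tri (array([425.03707602,  58.51206849, 167.44253546]), [np.float64(0.08062986309759777), np.float64(0.08062986309701878)])
knob [552.78779698 -43.6549446  257.        ] grip [424.41347061  57.82802111 165.        ]
lid beam top end z300 [ 557.18583622 -116.90471486  300.        ] vials [356.42930662 -85.69769138  50.        ] [ 377.72928238 -140.35009567   50.        ]
```

```bash
cat >> h.py <<'E'
YAW=.097; AX=np.array([508.5,66.,155.]); 
ex=np.array([np.cos(YAW),np.sin(YAW),0]); ey=np.array([-np.sin(YAW),np.cos(YAW),0]); ez=np.array([0,0,1.])
def down(s=1,yaw=YAW):
    y=s*np.array([np.cos(yaw),np.sin(yaw),0]); z=-ez
    return R.from_matrix(np.c_[np.cross(y,z),y,z]).as_quat()
def L(a,b,c): return AX+a*ex+b*ey+c*ez
E
python3 - <<'E'
from h import *
print("bar cap",two((347,78),(458,195)))
for s in(1,-1):
    print(s)
    for p in (L(-5,-110,93),L(-5,-110,200),L(-84,12,-9),L(85,12,-40),L(0,12,70),[300,-350,450],[300,-350,350]):
        q=bot.solve_ik(np.array(p),down(s)); print(np.round(p),None if q is None else np.round(q,2))
E
```

```text
bar cap (array([ 573.87181316, -311.47714229,  309.32972693]), [np.float64(1.415619446094467), np.float64(1.4156194460944544)])
1
[514. -44. 248.] [ 0.3   0.08 -0.3   0.   -1.19  2.94]
[514. -44. 355.] [ 0.3   0.03 -0.11  0.   -1.43  2.94]
[424.  70. 146.] [ 0.63  0.02 -0.62  0.   -0.93  2.61]
[592.  86. 115.] [ 0.47  0.33 -0.31  0.   -0.93  2.77]
[507.  78. 225.] [ 0.54  0.09 -0.34  0.   -1.14  2.7 ]
[ 300 -350  450] [-0.43 -0.07 -0.01  0.   -1.63 -2.61]
[ 300 -350  350] [-0.43 -0.06 -0.22  0.   -1.42 -2.61]
-1
[514. -44. 248.] [ 0.3   0.08 -0.3   0.   -1.19 -0.2 ]
[514. -44. 355.] [ 0.3   0.03 -0.11  0.   -1.43 -0.2 ]
[424.  70. 146.] [ 0.63  0.02 -0.62  0.   -0.93 -0.53]
[592.  86. 115.] [ 0.47  0.33 -0.31  0.   -0.93 -0.37]
[507.  78. 225.] [ 0.54  0.09 -0.34  0.   -1.14 -0.44]
[ 300 -350  450] [-0.43 -0.07 -0.01  0.   -1.63  0.53]
[ 300 -350  350] [-0.43 -0.06 -0.22  0.   -1.42  0.53]
```

```bash
python3 - <<'E'
from h import *
o=down(-1)
bot.line_to([270,-618,430],300)
bot.move_gripper(0,20)
bot.move_ptp(L(-15,-111,240),o)
bot.line_to(L(-15,-111,94),200)
s=bot.read_state(); print(s["t"],s["tcp_pos"].round(1),L(-15,-111,94).round(1),s["width"],s["contact_force"].round(2))
for n in("side","top"):
    cv2.imwrite(f"pics/{n}1.png",bot.camera(n)[:,:,::-1])
a=cv2.imread("pics/side1.png")[60:240,250:430];b=cv2.imread("pics/top1.png")[140:290,240:390]
z=lambda a:cv2.resize(a,(395,400),interpolation=cv2.INTER_CUBIC)
cv2.imwrite("pics/z1.png",np.clip(np.hstack([z(a),z(b)])*1.5,0,255).astype(np.uint8))
E
```

```text
5.45 [505.1 -46.1 250. ] [504.3 -45.9 249. ] 0.7959825776423475 [ 0.07  0.33 -0.15]
```

View pics/z1.png

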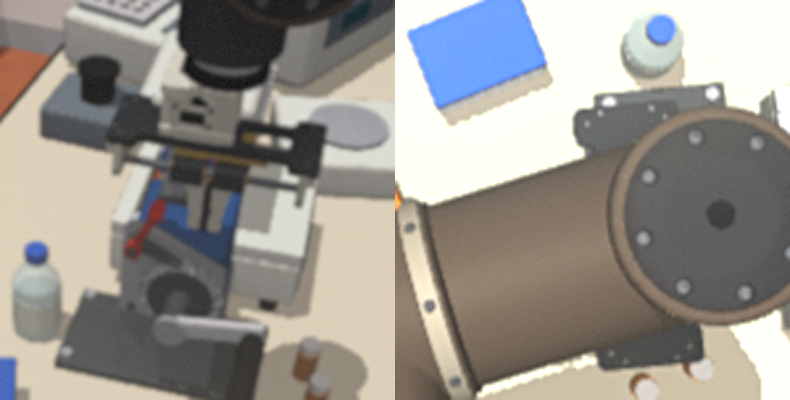

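In the side crop the closed fingertips (208,215) stand on the robot's side of the knob (155,213), both free. Now I'll push gently with force checks.

```bash
python3 - <<'E'
from h import *
f0=bot.read_state()["contact_force"]
a=-15; n=0
while a<62:
    a+=3 if a<36 else 1.5
    bot.line_to(L(a,-111,94),40)
    s=bot.read_state(); F=s["contact_force"]-f0; fx=F@ex
    p=(s["tcp_pos"]-AX)@ex
    print(a,round(p,1),round(s["t"],1),F.round(1),round(fx,1))
    if fx<-11: break
cv2.imwrite("pics/side2.png",bot.camera("side")[:,:,::-1])
E
```

```text
-12 -11.6 5.8 [-0.8  0.3  0.2] -0.8
-9 -8.8 6.0 [-1.1 -0.1  0.9] -1.1
-6 -5.9 6.3 [-1.6  0.4 -0.6] -1.6
-3 -2.9 6.5 [-1.   0.   0.3] -1.0
0 0.1 6.8 [-1.5 -0.1  0.5] -1.5
3 3.1 7.0 [-1.2  0.2  0.2] -1.2
6 6.1 7.3 [-1.1 -0.5 -0.2] -1.2
9 9.2 7.5 [-0.5  0.3 -0.1] -0.5
12 12.0 7.8 [-2.4  0.2  0.7] -2.4
15 15.0 8.1 [-2.2 -1.   0.4] -2.3
18 18.2 8.3 [-2.2 -0.1  1.2] -2.2
21 21.3 8.6 [-2.4 -0.5  0.3] -2.5
24 24.3 8.8 [-2.8 -0.7  1.8] -2.9
27 27.3 9.1 [-3.  -0.2  0.1] -3.0
30 30.3 9.3 [-2.3 -0.3  0.7] -2.3
33 33.2 9.6 [-3.5 -0.8  1.1] -3.6
36 36.2 9.8 [-3.7  0.4  1. ] -3.7
37.5 37.5 10.1 [-4.3 -0.3  1.2] -4.3
39.0 39.0 10.3 [-4.5 -0.5  1.8] -4.5
40.5 40.5 10.6 [-4.7 -1.   1.2] -4.7
42.0 41.9 10.8 [-5.2 -1.7  0.4] -5.3
43.5 43.3 11.1 [-5.2 -1.6 -1.1] -5.3
45.0 44.5 11.3 [-5.8 -2.2 -3.3] -5.9
46.5 45.8 11.6 [-6.1 -0.8 -3.9] -6.1
48.0 47.1 11.8 [-6.  -2.  -4.5] -6.1
49.5 48.3 12.1 [-6.2 -1.7 -5.2] -6.4
51.0 49.5 12.3 [-7.  -1.4 -5.1] -7.1
52.5 50.6 12.6 [-8.4 -1.4 -4.3] -8.5
54.0 50.7 12.8 [-13.5  -0.4  -2.2] -13.5
```

The stop was reached after about 40 mm of travel (force rises sharply at 50.7). I'll back off, go over the handle and check.

```bash
python3 - <<'E'
from h import *
o=down(-1)
bot.line_to(L(25,-111,94),150); bot.line_to(L(25,-111,200),250)
bot.move_ptp(L(-84,14,120),o); bot.move_gripper(60,20)
s=bot.read_state(); print(s["t"],s["contact_force"].round(2),s["tcp_pos"].round(1),L(-84,14,120).round(1))
for n in("side","top"):
    cv2.imwrite(f"pics/{n}3.png",bot.camera(n)[:,:,::-1])
a=cv2.imread("pics/side3.png")[100:260,270:430];b=cv2.imread("pics/top3.png")[160:310,240:390]
z=lambda a:cv2.resize(a,(395,400),interpolation=cv2.INTER_CUBIC)
cv2.imwrite("pics/z3.png",np.clip(np.hstack([z(a),z(b)])*1.5,0,255).astype(np.uint8))
E
```

```text
15.6333 [-0.74  0.1  -0.16] [423.5  71.8 275. ] [423.5  71.8 275. ]
```

View pics/z3.png

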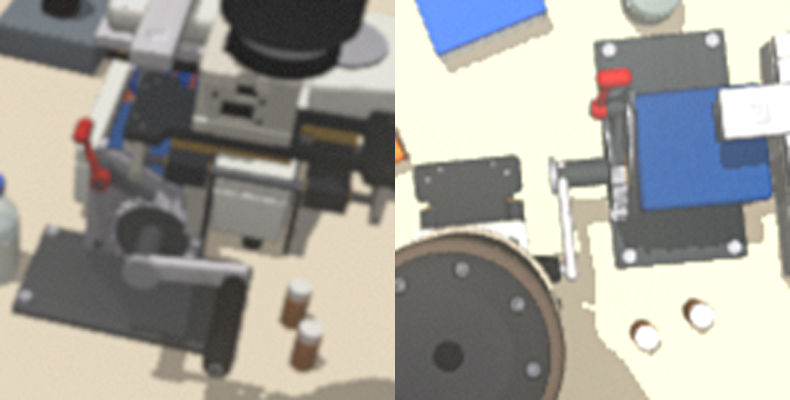

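The lever is over: the knob is now at (84,130) in the side crop, leaning away from the robot, and the hand is above the handle. Now I'll grip it.

```bash
python3 - <<'E'
from h import *
f0=bot.read_state()["contact_force"]
bot.line_to(L(-84.4,14,-8),120)
s=bot.read_state(); print("down",(s["contact_force"]-f0).round(1))
bot.move_gripper(20,8)
s=bot.read_state(); F=s["contact_force"]-f0; print("soft",s["width"],s["finger_force"],F.round(1))
off=0
for i in range(6):
    fx=F@ex
    if abs(fx)<2: break
    off+=np.clip(fx*.15,-1.5,1.5); bot.line_to(L(-84.4+off,14,-8),40)
    s=bot.read_state(); F=s["contact_force"]-f0; print(round(off,2),F.round(1))
bot.move_gripper(20,35); s=bot.read_state(); F=s["contact_force"]-f0
print(off,s["t"],s["width"],s["finger_force"],F.round(1),[round(float((s["tcp_pos"]-AX)@e),2) for e in(ex,ey,ez)],f0)
E
```

```text
down [-1.   0.1  0.8]
soft 25.614560177939747 8.00873726606369 [ 6.  -1.6 -1. ]
0.87 [ 3.7 -0.4  1.3]
1.41 [ 2.3 -0.7  2.7]
1.75 [0.3 0.9 2.2]
1.7509090702570713 18.5667 25.130892252969335 35.015190839767456 [-0.7  0.9  3. ] [-82.71, 14.1, -8.01] [ 0.01349098  0.02115833 -0.42935802]
```

```bash
cat >> h.py <<'E'
F0=np.array([0.01,0.02,-0.43]); PHI0=np.pi-np.arcsin(11/85)
class Crank:
    def __init__(s,cx=1.75,cz=0.,th=0.): s.cx,s.cz,s.th=cx,cz,th
    def go(s,th,v=40,gain=.05):
        s.th=th; ph=PHI0-th; c,n=np.cos(ph),np.sin(ph)
        bot.line_to(L(s.cx+85*c,14,s.cz+85*n-19),v)
        st=bot.read_state(); F=st["contact_force"]-F0; fx,fz=F@ex,F[2]
        fr=fx*c+fz*n; ft=fx*n-fz*c           # radial outward, along lowering
        d=np.clip(gain*fr,-.6,.6); s.cx+=d*c; s.cz+=d*n
        p=st["tcp_pos"]; a=np.arctan2((p-AX)[2]+19-s.cz,(p-AX)@ex-s.cx)
        print(f"t{st['t']:.1f} th{th:.3f} act{PHI0-a:.3f} ft{ft:.1f} fr{fr:.1f} fy{F@ey:.1f} c{s.cx:.2f},{s.cz:.2f} w{st['width']:.1f}")
        return ft,fr
E
python3 - <<'E'
from h import *
k=Crank()
for th in np.arange(-.02,-.161,-.02): k.go(th)
cv2.imwrite("pics/side4.png",bot.camera("side")[:,:,::-1])
print(k.cx,k.cz)
a=np.hstack([cv2.imread(f"pics/side{i}.png")[140:230,290:380] for i in(3,4)])
cv2.imwrite("pics/z4.png",np.clip(cv2.resize(a,(800,400),interpolation=cv2.INTER_CUBIC)*1.5,0,255).astype(np.uint8))
E
```

```text
t18.8 th-0.020 act-0.022 ft3.7 fr1.3 fy3.2 c1.69,0.01 w25.1
t19.1 th-0.040 act-0.040 ft4.5 fr1.7 fy3.0 c1.60,0.01 w24.9
t19.3 th-0.060 act-0.059 ft6.0 fr2.7 fy2.1 c1.47,0.02 w25.1
t19.6 th-0.080 act-0.078 ft6.5 fr1.3 fy3.1 c1.40,0.03 w24.9
t19.8 th-0.100 act-0.098 ft6.5 fr1.0 fy2.1 c1.35,0.03 w25.1
t20.1 th-0.120 act-0.118 ft6.4 fr1.3 fy2.6 c1.29,0.03 w25.3
t20.3 th-0.140 act6.146 ft5.9 fr0.0 fy1.9 c1.28,0.03 w25.3
t20.6 th-0.160 act6.126 ft6.4 fr1.1 fy2.9 c1.23,0.03 w24.8
1.2289205199476096 0.027733651148723743
```

View pics/z4.png

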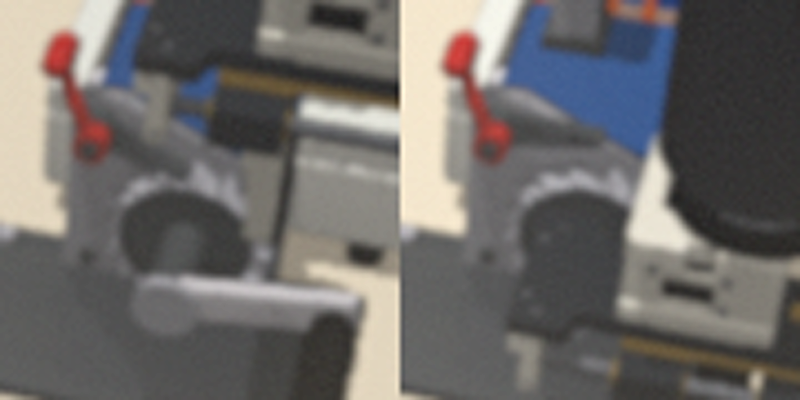

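The pawl now sits clear above the wheel in the right crop (gap near (560,165)), and the pull plateaus at 6.4 N. I'll ease the lid down.

```bash
python3 - <<'E'
from h import *
import json
k=Crank(1.23,.03,-.16); h=[]
th=-.16
while th<3.3:
    th+=.08 if th<1.3 else .025
    ft,fr=k.go(th,60 if th<1.3 else 30)
    b=np.median(h[-12:]) if len(h)>3 else 6
    if ft<.65*b: 
        ft2,_=k.go(th,gain=0)
        if ft2<.7*b: break
    h.append(ft)
json.dump([k.cx,k.cz,k.th,b],open("k.json","w")); print(b,k.cx,k.cz,k.th)
E
```

```text
t20.9 th-0.080 act-0.067 ft7.5 fr1.8 fy2.3 c1.14,0.03 w24.9
t21.1 th0.000 act0.018 ft7.7 fr0.8 fy1.5 c1.10,0.04 w25.0
t21.4 th0.080 act0.103 ft9.1 fr1.0 fy1.4 c1.05,0.05 w25.0
t21.7 th0.160 act0.187 ft6.9 fr0.4 fy1.6 c1.03,0.06 w24.8
t21.9 th0.240 act0.271 ft8.1 fr-0.0 fy1.7 c1.03,0.06 w25.3
t22.2 th0.320 act0.353 ft8.3 fr-1.6 fy-0.5 c1.10,0.02 w24.9
t22.5 th0.400 act0.435 ft8.8 fr-2.4 fy-0.8 c1.21,-0.04 w25.0
t22.8 th0.480 act0.516 ft8.6 fr-3.1 fy-1.2 c1.33,-0.13 w25.3
t23.0 th0.560 act0.596 ft8.6 fr-3.0 fy-0.8 c1.45,-0.22 w25.1
t23.3 th0.640 act0.676 ft7.9 fr-4.0 fy-1.6 c1.59,-0.36 w25.3
t23.6 th0.720 act0.754 ft8.3 fr-4.4 fy-0.7 c1.74,-0.53 w25.2
t23.8 th0.800 act0.833 ft8.2 fr-3.3 fy-0.8 c1.84,-0.66 w24.8
t24.1 th0.880 act0.911 ft7.6 fr-3.3 fy-1.9 c1.92,-0.80 w25.2
t24.4 th0.960 act0.990 ft7.5 fr-1.8 fy-0.9 c1.96,-0.88 w25.3
t24.6 th1.040 act1.069 ft8.2 fr-1.6 fy-1.5 c1.99,-0.95 w25.1
t24.9 th1.120 act1.148 ft8.8 fr-2.6 fy-0.7 c2.04,-1.07 w25.0
t25.1 th1.200 act1.228 ft9.3 fr-0.8 fy-1.4 c2.04,-1.11 w25.1
t25.4 th1.280 act1.307 ft8.5 fr-0.5 fy-1.6 c2.05,-1.13 w25.1
t25.8 th1.360 a
[... 1105 characters left out ...]
 fy-2.5 c2.08,-0.90 w25.5
t30.5 th1.835 act1.848 ft8.5 fr0.1 fy-1.4 c2.08,-0.90 w25.0
t30.8 th1.860 act1.873 ft6.9 fr0.2 fy-2.4 c2.08,-0.89 w25.1
t31.0 th1.885 act1.898 ft8.4 fr0.1 fy-2.3 c2.09,-0.89 w25.1
t31.3 th1.910 act1.923 ft8.1 fr0.1 fy-0.9 c2.09,-0.88 w25.1
t31.5 th1.935 act1.948 ft8.6 fr-0.5 fy-1.8 c2.08,-0.90 w25.0
t31.8 th1.960 act1.973 ft8.5 fr0.8 fy-1.9 c2.10,-0.87 w25.0
t32.0 th1.985 act1.992 ft4.5 fr2.0 fy-2.6 c2.15,-0.78 w25.4
t32.3 th1.985 act1.992 ft6.3 fr0.9 fy-2.5 c2.15,-0.78 w25.3
t32.5 th2.010 act2.011 ft1.2 fr2.7 fy-3.1 c2.22,-0.67 w25.2
t32.8 th2.010 act2.008 ft2.0 fr1.5 fy-3.8 c2.22,-0.67 w25.2
8.488650660871256 2.2211869920757406 -0.670725395357178 2.009999999999998
```

Contact came at about 1.98 rad and the pull is fading. Finishing in half-millimetre steps.

```bash
python3 - <<'E'
from h import *
k=Crank(2.22,-.67,2.01); th=2.01
def avg(th):
    bot.pause(.15); return np.mean([k.go(th,gain=0)[0] for _ in range(3)])
m=avg(th); print("mean",m)
while m>.7 and th<2.04:
    th+=.005; k.go(th,20,gain=0); m=avg(th); print("mean",th,m)
E
```

```text
t33.2 th2.010 act2.007 ft0.6 fr1.5 fy-4.6 c2.22,-0.67 w24.8
t33.4 th2.010 act2.007 ft2.2 fr1.5 fy-4.9 c2.22,-0.67 w25.2
t33.7 th2.010 act2.007 ft1.8 fr1.0 fy-4.1 c2.22,-0.67 w25.1
mean 1.5102356448395655
t33.9 th2.015 act2.011 ft0.8 fr1.4 fy-4.7 c2.22,-0.67 w25.1
t34.3 th2.015 act2.011 ft0.1 fr1.1 fy-5.7 c2.22,-0.67 w25.2
t34.6 th2.015 act2.011 ft0.5 fr1.0 fy-5.0 c2.22,-0.67 w25.2
t34.8 th2.015 act2.011 ft-0.0 fr1.2 fy-5.7 c2.22,-0.67 w25.1
mean 2.0149999999999997 0.19553047532082898
```

```bash
python3 - <<'E'
from h import *
bot.move_gripper(50)
s=bot.read_state(); p=s["tcp_pos"]; print(s["t"],p.round(1),(s["contact_force"]-F0).round(1))
bot.line_to(p+[0,0,60],100); bot.line_to(p+[0,0,170],200); 
bot.move_ptp([330,230,400],down(-1))
s=bot.read_state(); print(s["t"],(s["contact_force"]-F0).round(1))
for n in("side","top"): cv2.imwrite(f"pics/{n}5.png",bot.camera(n)[:,:,::-1])
bot.pause(.5); b=bot.camera("side"); cv2.imwrite("pics/side6.png",b[:,:,::-1])
print("motion",np.abs(cv2.imread("pics/side5.png").astype(int)[60:270,250:420]-b[60:270,250:420,::-1]).mean())
a=cv2.imread("pics/side5.png")[50:270,240:460];b=cv2.imread("pics/top5.png")[120:310,180:500]
cv2.imwrite("pics/z5.png",np.clip(np.hstack([cv2.resize(a,(360,360),interpolation=2),cv2.resize(b,(430,360),interpolation=2)])*1.5,0,255).astype(np.uint8))
E
```

```text
35.5083 [555.2  84.7 206.7] [-0.6  0.   0.5]
38.0083 [-0.7  0.4 -0.4]
motion 0.9727917833800187
```

View pics/z5.png

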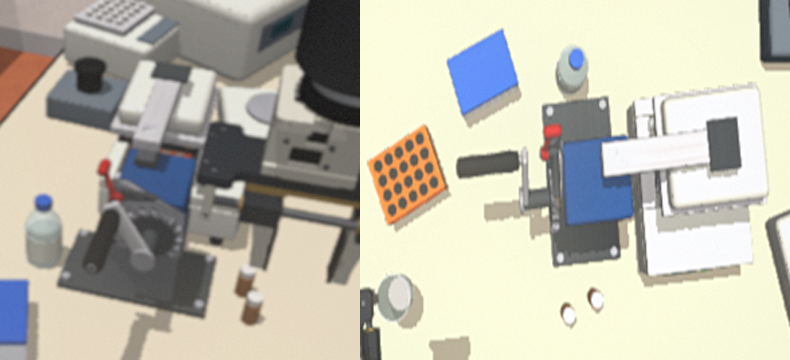

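The lid is down and still, with the handle on the far side at side crop (100,240) and the lever over. The other things are where they stood, and the hand is clear. I'm handing in.

```bash
python3 -c "
from plant import bot
print(bot.close_job())"
```

```text
the job is handed in; nothing more can be done
None
```

The job is handed in at about 39 s: the lever is over on its release side, the pawl sprung clear, and the lid was eased down about 40 mm until the crank's pull was gone, so it rests on the tube caps with its own weight; the hand has let go, and the last pictures show nothing else on the bench moved.

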